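# Loosen the mould clamp and swing the strap aside

### The job

Free the lid of the glass mould: with a fingertip against its knurled rim, roll the big round clamp nut anticlockwise (seen from above) until it stands two full turns open - its mark pointing at the mould, as when tight, for the second time - and only then push the strap by its pin, away from the robot, until it no longer covers any of the lid. Grip nothing, lift nothing: leave the lid lying on the mould and disturb nothing else on the bench.

Things in the scene. Friction and masses are not known exactly. Their poses are not given: they have to be found in the camera images.
- stand: fixed steel stand on a base plate 250 x 110 x 12 mm; origin on the bench right under the vertical clamp stud's axis, z up. x runs along the plate to the mould (iron, 82 mm wide, 72 mm high, centred 120 mm along +x); y points roughly away from the robot. A 38 mm post carries strap and nut; the 18 mm stud ends 154 mm above the bench
- clamp_nut (a joint): turn (rad) of the big round knurled nut about the stud; positive = anticlockwise from above = loosening. 0 = tight, the mark on its top pointing at the mould (stand's +x); 4 pi = two full turns open. Starts eased by under 1 rad. Light steady friction (0.05 N m, 1.2 N at the rim), stays where it is left, climbs 3 mm per turn
- nut_top (a point): centre of the nut's flat top on the stud axis, 132 mm above the bench when tight, 138 mm two turns open. The nut is 92 mm across its 24 upright ridges (2.5 mm proud of an 87 mm drum) and 26 mm high downwards from here. The stud pokes out up to 22 mm above. Only the strap, beneath, is near the rim
- nut_mark (a point): middle of the mark, a dark bar 18 x 5 mm lying radially on the nut's top, 33 mm from the stud axis; turns with the nut
- clamp_strap (a joint): angle (rad) of the hold-down strap about the same stud, positive = anticlockwise from above (free end moves to the stand's +y). About 0 at the start: it lies over the lid along the stand's x. Stops just below 0 and at 1.7; stays where it is left; resistance 0.12 N m (0.8 N at the pin). It covers none of the lid from about 0.46 on
- strap_pin (a point): middle of the upright steel pin near the strap's free end: 12 mm thick, 98 to 140 mm above the bench, 163 mm from the stud axis; this point is 119 mm above the bench. The flat strap is 26 mm wide, 88 to 98 mm above the bench (8 mm below the tight nut's rim), its end 175 mm from the stud
- mould_lid: loose iron lid lying on the mould under the strap: disc 80 mm across, 8 mm thick, with a 28 mm wide boss; its top is 85.5 mm above the bench, 2.5 mm below the strap; origin under its centre, 72 mm above the bench
- pitcher_a: pale green clear-glass long-necked pitcher with a side spout, 108 mm across, 185 mm tall, standing at the far left or far right; origin under its centre
- pitcher_b: slightly smaller pale green clear-glass pitcher, 97 mm across, 167 mm tall, standing at the other side from the larger one; origin under its centre
- tumbler: open pale green clear-glass tumbler, 68 mm across, 75 mm tall, standing beside the nut on the far side of the stand; origin under its centre
- paste_tin: closed steel tin, 60 mm across, 55 mm tall, beside the stand's nut end; origin under its centre
- mould_brush: hand brush 170 mm long lying on the bench along the robot's side of the stand, 20 mm high; origin on its underside
- spanner: spanner 150 mm long lying flat on the bench on the far side of the mould, under 15 mm high; origin on its underside
- spare_lid: spare mould lid lying on the bench past the mould end of the stand: disc 80 mm across, 8 mm thick, with a 28 mm boss to 20 mm height; origin under its centre
- wood_block: dark wooden block 60 x 90 x 45 mm on the left of the bench; origin under its centre

How it is judged:
By the outcome, as a careful person would: the job done as asked, in the order asked, and still so for the second after the job is handed in, with the robot touching nothing.
It also fails if it takes over 69 s, if anything falls off the work surface, if the arm or the gripper's body presses on something with over 40 N, if the wrist force passes 120 N, or if a joint passes its speed limit or range.

### The arm

A 6-joint arm with a two-finger parallel gripper is mounted at the origin on the work surface. World frame = base frame: x ahead of the robot, y to its left, z up, the work surface at z = 0. Lengths are in m, angles in rad, forces in N, time in s.
With the tool pointing down it reaches from about 0.425 to 0.95 m from the base axis. Payload 3.5 kg.
Tool frame: the origin (TCP) lies between the finger pads; the fingertips stand 11 mm ahead of it and the grasp point (between the pads) lies 8 mm behind it (ctrl.tcp_to_tips is the distance from the TCP to the fingertips, in m); z points along the fingers, y is the direction in which the jaws open and shut (so a half turn about z gives the same grasp; the last joint's range is limited). The gripper opens to 85 mm and grips with 20 to 120 N. Pads are 22 mm wide; open, the fingers measure 114 mm over their backs; the gripper's body (76 mm by 85 mm) begins 54 mm behind the grasp point. The pads swing forward as they close: fully open they stand 13 mm farther back than shut.
Start: joints at [1.104, 0.286, 1.577, -0, 1.279, -0.15], TCP at [0.21, 0.641, 0.242] pointing down, gripper open.
Joint ranges: [-2.77, 2.77], [-0.9, 2.22], [0.21, 2.48], [-1.53, 4.67], [0.24, 2.81], [-2.84, 2.84]. Speed limits (rad/s): [2.79, 2.79, 3.14, 3.14, 3.14, 3.14].

### API

Orientations are given as a unit quaternion [x, y, z, w].
In Python, from plant import monitor, vision, workorder, ctrl gives the robot as it stands.
- The arm moves only by the tool jog_arm, never from a script. Its argument "series" is a list of rows, each a list of 4 numbers: the shift along the tool's x, y, z in m, then the turn about the tool's z in rad. In form: [[tx, ty, tz, spin], ...]. A call has exactly 8 rows; each row shifts and turns the pose as measured when the row begins, along the tool's axes as they then stand; what a row does not reach is not made up. A row lasts 1/12 s, in which the tool goes at most 41.7 mm and 7.16 degrees, less where a joint would pass 70% of its speed; a pose out of reach is approached as far as the arm can. A call is refused whole if a number of a shift passes 0.0417 or a number of a turn 0.125, either way. A call with a gripper value outside its range is refused whole. "grip" is the finger opening in m, from 0 to 0.0854, set as the call begins (left out, the last holds). The fingers move at their own pace and stop on an object; "grip_force" is the grip in N (left out, the last holds). Time passes only in rows, so rows that do not move let the fingers close, or fill a call up. It gives the time, the measured TCP pose, the force and the opening at its end, in the units of the state.
- monitor.get_state(): the state, without advancing time (a new reading comes with each control period).
- vision.read_camera(name): name is "side" or "top"; returns the picture (420x560x3 uint8, red, green, blue); there is no depth.
- vision.get_calibration(name): a dict with "vfov" (degrees; the focal length in pixels is half the picture's height over the tangent of half this angle, whatever the lens; pixels are square), "cx", "cy" (the principal point, pixels), "R" (3x3) and "t" (3): a world point X has camera coordinates R X + t. Camera axes: x right, y down, z forward; pixel columns grow to the right and rows downward; lengths in m; the calibration is good to about 2 mm. A picture is of the moment at which its call begins. get_calibration takes no time and is no camera call.
- workorder.sign_off(): hands the job in, once; it reports no verdict.
The state is a dict: "time": time; "qpos": joint angles; "dq": joint speeds; "joint_efforts": joint torques, N m; "eef_pos": TCP position; "tcp_rot": TCP orientation; "contact_force": force on the tool from outside, world axes, zero at the start; "wrist_torque": the same for the moment, N m; "opening": opening from 0.0 (shut) to 1.0 (fully open).
Only numpy, scipy, OpenCV 4.12 (cv2) and the standard library are available. Lean on these libraries where they do the work, as an engineer would, in place of code of your own. Each camera call takes 0.05 s, during which the arm holds its last target.

## Working session

There is one attempt and no reset: what is moved stays moved. The work goes in short steps, Python scripts to look and compute and a tool call to move; the robot and the scene stay as the last step left them, time stands still between calls to the robot, and variables do not carry over. Pictures are saved under pics/ and viewed, and the job is handed in when it is done.

Besides the shell and the picture viewer there is one more tool, called after "Request:" by a JSON object that holds its "fn" and its "kwargs". jog_arm: Moves the arm, as the interface text tells. Its arguments: {"type":"object","properties":{"series":{"type":"array","items":{"type":"array","items":{"type":"number"}}},"grip":{"type":"number"},"grip_force":{"type":"number"}},"required":["series"]}

```bash
mkdir -p pics; ls
cat > h.py <<'E'
import numpy as np, cv2
from plant import monitor, vision, workorder, ctrl
def snap(n,f):
    im=vision.read_camera(n); cv2.imwrite('pics/'+f,im[:,:,::-1]); return im
def K(n):
    c=vision.get_calibration(n); f=210/np.tan(np.radians(c['vfov'])/2); return c,f
def ray(n,u,v):
    c,f=K(n); R=np.array(c['R']);t=np.array(c['t'])
    d=R.T@np.array([(u-c['cx'])/f,(v-c['cy'])/f,1]); return -R.T@t,d
def onz(n,u,v,z):
    o,d=ray(n,u,v); return o+d*(z-o[2])/d[2]
def proj(n,X):
    c,f=K(n); p=np.array(c['R'])@np.array(X)+np.array(c['t']); return p[0]/p[2]*f+c['cx'],p[1]/p[2]*f+c['cy']
E
python3 - <<'E'
from h import *
for n in('top','side'):
    snap(n,n+'0.png'); print(vision.get_calibration(n))
print(monitor.get_state(),ctrl.tcp_to_tips)
E
```

```text
pics
{'vfov': 51.762492065302595, 'cx': 274.7726543976465, 'cy': 207.99198463222052, 'R': array([[ 0.00135425, -0.99998462,  0.00537838],
       [-0.99854068, -0.00164262, -0.05397973],
       [ 0.05398773, -0.00529743, -0.99852755]]), 't': array([-0.00302906,  0.55576616,  1.0713116 ])}
{'vfov': 57.203973538910496, 'cx': 282.69985442179546, 'cy': 211.01930530108692, 'R': array([[ 0.98179989, -0.18961411, -0.01074529],
       [-0.10737646, -0.5075355 , -0.85491404],
       [ 0.15665015,  0.8405083 , -0.51865839]]), 't': array([-0.55306537,  0.14649772,  0.8384982 ])}
{'time': 0.1, 'qpos': array([ 1.10399845e+00,  2.87072938e-01,  1.57805308e+00,  2.43799220e-05,
        1.27856138e+00, -1.50041597e-01]), 'dq': array([-0.00174527, -0.00069912, -0.00238978,  0.00032548, -0.00028257,
       -0.00065941]), 'joint_efforts': array([ 1.89510007e-03, -4.07296371e+01, -2.93699706e+01, -1.06425293e-04,
        3.36146470e-03, -9.90801254e-07]), 'eef_pos': array([0.20998695, 0.64090714, 0.24107605]), 'tcp_rot': array([ 1.57720245e-01,  9.87483279e-01, -9.94404717e-04, -3.29050741e-04]), 'contact_force': array([ 0.36527557, -0.11907302, -0.33175737]), 'wrist_torque': array([0.0632986 , 0.08108965, 0.02354656]), 'opening': 1.0013907123781174} 0.011
```

View pics/top0.png

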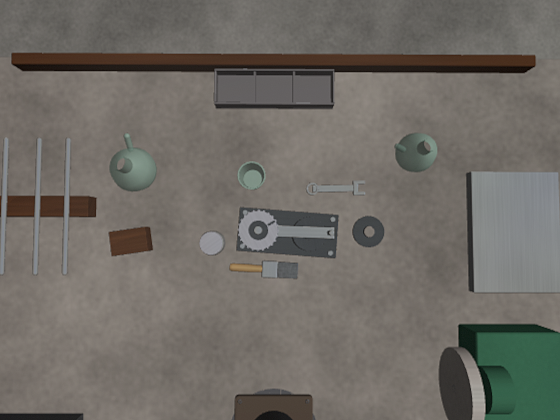

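View pics/side0.png

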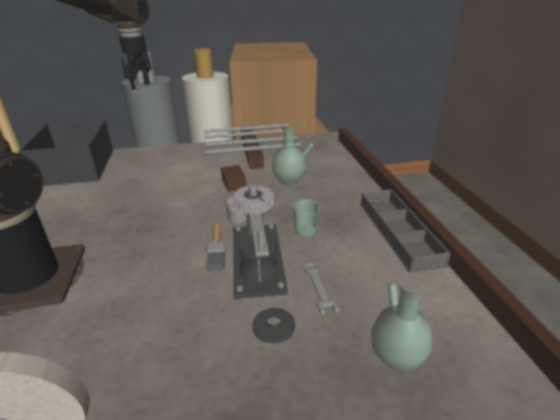

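Run:
```python
import cv2
a=cv2.imread('pics/top0.png')[160:290,190:400]
cv2.imwrite('pics/top0z.png',cv2.resize(a,None,fx=3.8,fy=3.8,interpolation=cv2.INTER_CUBIC))
a=cv2.imread('pics/side0.png')[170:300,190:350]
cv2.imwrite('pics/side0z.png',cv2.resize(a,None,fx=4.5,fy=4.5,interpolation=cv2.INTER_CUBIC))
```

```text
(no output)
```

View pics/top0z.png

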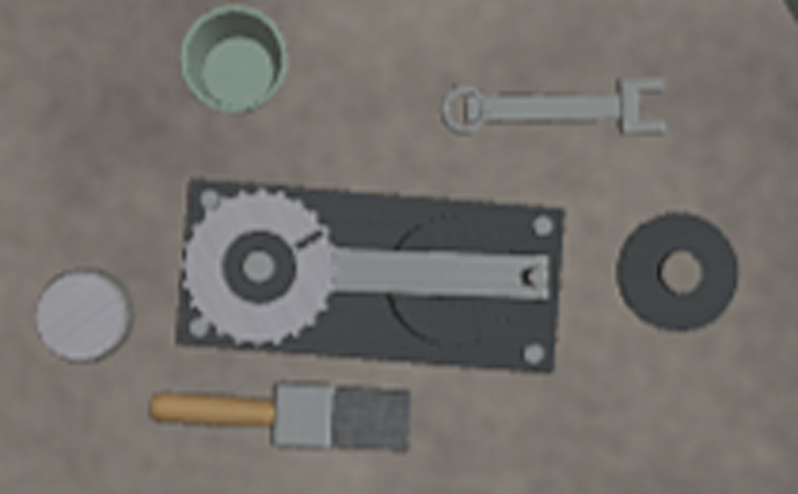

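View pics/side0z.png

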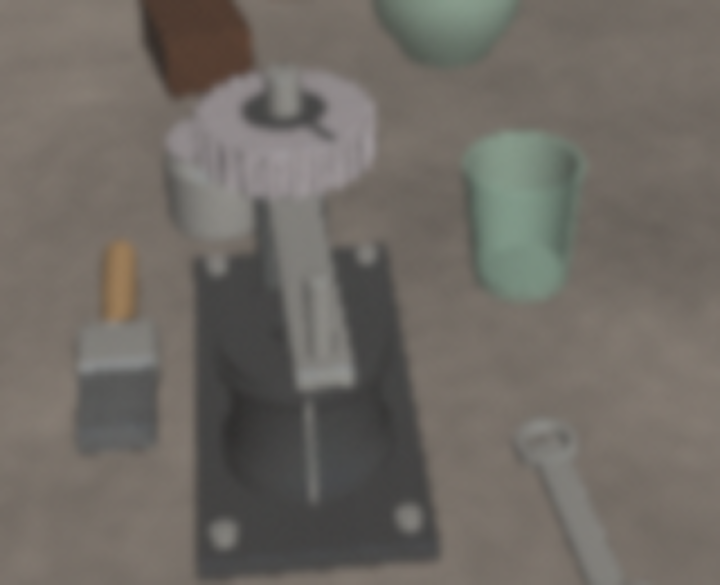

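```bash
cat >> h.py <<'E'
def nutfind(im,z=0.1325,dbg=False):
    g=cv2.cvtColor(im,cv2.COLOR_RGB2GRAY)
    return g
E
python3 - <<'E'
from h import *
im=cv2.imread('pics/top0.png')[:,:,::-1].copy()
Z=lambda x,y:(190+(x+.5)/3.8-.5,160+(y+.5)/3.8-.5)
for nm,p,z in [('nut',(259,267),.132),('nutbbox',((183+336)/2,(190+346)/2),.132),('stud',(260,266),.154),('mark',(311,239),.132),('pin',(529,275),.14),('pinbase',(537,275),.098),('strapendtop',(549,256),.098),('strapendbot',(549,299),.098),('plateTL',(192,179),.012),('plateTR',(563,209),.012),('plateBR',(552,372),.012),('plateBL',(177,343),.012),('tin',(83,316),.055),('tumbler',(234,58),.075),('brushL',(150,406),.01),('brushtop',(300,382),.02),('spare',(678,272),.008)]:
    print(nm,np.round(onz('top',*Z(*p),z),4))
E
```

```text
nut [0.5004 0.0363 0.132 ]
nutbbox [0.4998 0.036  0.132 ]
stud [0.5009 0.035  0.154 ]
mark [0.5169 0.0058 0.132 ]
pin [ 0.4959 -0.1214  0.14  ]
pinbase [ 0.4959 -0.1317  0.098 ]
strapendtop [ 0.5075 -0.1391  0.098 ]
strapendbot [ 0.4813 -0.139   0.098 ]
plateTL [0.559  0.0849 0.012 ]
plateTR [ 0.5395 -0.1608  0.012 ]
plateBR [ 0.432  -0.1529  0.012 ]
plateBL [0.4508 0.0941 0.012 ]
tin [0.4696 0.1501 0.055 ]
tumbler [0.6313 0.0543 0.075 ]
brushL [0.4093 0.1118 0.01  ]
brushtop [0.4258 0.013  0.02  ]
spare [ 0.4979 -0.2375  0.008 ]
```

```bash
cat >> h.py <<'E'
S=np.array([0.5005,0.0358]); SX=np.radians(-94.45)
def pose():
    s=monitor.get_state(); x,y,z,w=s['tcp_rot']
    from scipy.spatial.transform import Rotation as Ro
    m=Ro.from_quat(s['tcp_rot']).as_matrix()
    return np.array(s['eef_pos']),np.arctan2(m[1,0],m[0,0]),s
def status():
    p,a,s=pose(); d=p[:2]-S
    print('t',round(s['time'],2),'p',p.round(4),'psi',round(np.degrees(a),1),'rho',round(np.hypot(*d),4),'phi',round(np.degrees(np.arctan2(d[1],d[0])),1),'F',np.round(s['contact_force'],1),'op',round(s['opening'],2),'q',np.round(s['qpos'],2))
def rows(p,a,target,dpsi,n=8,vmax=.04,smax=.124):
    p=np.array(p,float);T=np.array(target,float);out=[]
    for k in range(n):
        d=T-p; L=np.linalg.norm(d)
        if L>vmax: d*=vmax/L
        s=np.clip(dpsi,-smax,smax)
        out.append([round(d[0]*np.cos(a)+d[1]*np.sin(a),4),round(d[0]*np.sin(a)-d[1]*np.cos(a),4),round(-d[2],4),round(-s,4)])
        p=p+d;a+=s;dpsi-=s
    print(out); return p,a,dpsi
E
python3 - <<'E'
from h import *
p,a,s=pose(); status()
d=np.radians(-40)-a
for T in [(.5005,.121,.24)]*2+[(.5005,.121,.119)]*2: p,a,d=rows(p,a,T,d)
E
```

```text
t 0.1 p [0.21   0.6409 0.2411] psi 161.9 rho 0.6712 phi 115.6 F [ 0.4 -0.1 -0.3] op 1.0 q [ 1.1   0.29  1.58  0.    1.28 -0.15]
[[np.float64(-0.0294), np.float64(-0.0271), np.float64(0.0001), np.float64(0.124)], [np.float64(-0.0325), np.float64(-0.0233), np.float64(0.0001), np.float64(0.124)], [np.float64(-0.0352), np.float64(-0.0191), np.float64(0.0001), np.float64(0.124)], [np.float64(-0.0373), np.float64(-0.0146), np.float64(0.0001), np.float64(0.124)], [np.float64(-0.0388), np.float64(-0.0098), np.float64(0.0001), np.float64(0.124)], [np.float64(-0.0397), np.float64(-0.005), np.float64(0.0001), np.float64(0.124)], [np.float64(-0.04), np.float64(-0.0), np.float64(0.0001), np.float64(0.124)], [np.float64(-0.0397), np.float64(0.0049), np.float64(0.0001), np.float64(0.124)]]
[[np.float64(-0.0388), np.float64(0.0098), np.float64(0.0001), np.float64(0.124)], [np.float64(-0.0373), np.float64(0.0145), np.float64(0.0001), np.float64(0.124)], [np.float64(-0.0352), np.float64(0.019), np.float64(0.0001), np.float64(0.124)], [np.float64(-0.0326), np.float64(0.0232), np.float64(0.0001), np.flo
[... 809 characters left out ...]
p.float64(-0.0), np.float64(0.124)], [np.float64(0.0), np.float64(-0.0), np.float64(-0.0), np.float64(0.124)]]
[[np.float64(0.0), np.float64(-0.0), np.float64(-0.0), np.float64(0.124)], [np.float64(0.0), np.float64(-0.0), np.float64(-0.0), np.float64(0.124)], [np.float64(0.0), np.float64(-0.0), np.float64(-0.0), np.float64(0.124)], [np.float64(0.0), np.float64(-0.0), np.float64(-0.0), np.float64(0.124)], [np.float64(0.0), np.float64(-0.0), np.float64(-0.0), np.float64(0.051)], [np.float64(0.0), np.float64(-0.0), np.float64(-0.0), np.float64(-0.0)], [np.float64(0.0), np.float64(-0.0), np.float64(-0.0), np.float64(-0.0)], [np.float64(0.0), np.float64(-0.0), np.float64(-0.0), np.float64(-0.0)]]
```

Request:
{"fn": "jog_arm", "kwargs": {"series": [[-0.029, -0.027, 0, 0.124], [-0.0325, -0.023, 0, 0.124], [-0.035, -0.019, 0, 0.124], [-0.037, -0.0145, 0, 0.124], [-0.039, -0.01, 0, 0.124], [-0.04, -0.005, 0, 0.124], [-0.04, 0, 0, 0.124], [-0.04, 0.005, 0, 0.124]], "grip": 0, "grip_force": 40}}

```text
time: 0.77
eef_pos: [0.3619, 0.3538, 0.2342]
tcp_rot: [0.612, 0.791, -0.005, -0.001]
contact_force: [0.3, -0.2, 0.4]
opening: 0.001
```

```bash
sed -i 's/    print(out); return/    print([[float(v) for v in r] for r in out]); return/' h.py
python3 - <<'E'
from h import *
p,a,s=pose(); status()
d=np.radians(-40)-a
for T in [(.5005,.121,.24)]*2+[(.5005,.121,.119)]: p,a,d=rows(p,a,T,d)
E
```

```text
t 0.77 p [0.3619 0.3538 0.2342] psi 104.5 rho 0.3469 phi 113.5 F [ 0.3 -0.2  0.4] op 0.0 q [ 0.57 -0.08  1.99 -0.    1.24  0.32]
[[-0.0384, 0.0112, -0.0008, 0.124], [-0.0367, 0.0159, -0.0008, 0.124], [-0.0345, 0.0203, -0.0008, 0.124], [-0.0317, 0.0244, -0.0008, 0.124], [-0.0284, 0.0281, -0.0008, 0.124], [-0.0247, 0.0314, -0.0008, 0.124], [-0.016, 0.0266, -0.0007, 0.124], [0.0, 0.0, -0.0, 0.124]]
[[0.0, 0.0, -0.0, 0.124], [0.0, 0.0, -0.0, 0.124], [0.0, 0.0, -0.0, 0.124], [0.0, 0.0, -0.0, 0.124], [0.0, 0.0, -0.0, 0.124], [0.0, 0.0, -0.0, 0.124], [0.0, 0.0, -0.0, 0.124], [0.0, -0.0, -0.0, 0.124]]
[[0.0, -0.0, 0.04, 0.124], [0.0, -0.0, 0.04, 0.124], [0.0, -0.0, 0.04, 0.124], [0.0, -0.0, 0.001, 0.124], [0.0, -0.0, -0.0, 0.042], [0.0, -0.0, -0.0, -0.0], [0.0, -0.0, -0.0, -0.0], [0.0, -0.0, -0.0, -0.0]]
```

Tracking is good.

Request:
{"fn": "jog_arm", "kwargs": {"series": [[-0.038, 0.011, 0, 0.124], [-0.037, 0.016, 0, 0.124], [-0.0345, 0.02, 0, 0.124], [-0.032, 0.0245, 0, 0.124], [-0.0285, 0.028, 0, 0.124], [-0.0245, 0.0315, 0, 0.124], [-0.016, 0.0265, 0, 0.124], [0, 0, 0, 0.124]]}}

```text
time: 1.43
eef_pos: [0.5028, 0.1023, 0.2322]
tcp_rot: [0.918, 0.398, -0.006, 0.002]
contact_force: [0.5, 0.3, -0.6]
opening: -0.001
```

Request:
{"fn": "jog_arm", "kwargs": {"series": [[0, 0, 0, 0.124], [0, 0, 0, 0.124], [0, 0, 0, 0.124], [0, 0, 0.01, 0.124], [0, 0, 0.02, 0.124], [0, 0, 0.03, 0.124], [0, 0, 0.02, 0.124], [0, 0, 0, 0.124]]}}

```text
time: 2.1
eef_pos: [0.5027, 0.0967, 0.148]
tcp_rot: [0.996, -0.088, -0.004, 0.005]
contact_force: [-0.8, -1.2, -0.1]
opening: 0.006
```

Run:
```python
from h import *
p,a,s=pose(); status()
d=np.radians(-40)-a
for T in [(.5005,.121,.119)]*1: p,a,d=rows(p,a,T,d)
```

```text
t 2.1 p [0.5027 0.0967 0.148 ] psi -10.1 rho 0.0609 phi 88.0 F [-0.8 -1.2 -0.1] op 0.01 q [-0.    0.03  2.05 -0.01  1.07  1.75]
[[-0.0064, -0.0235, 0.029, 0.124], [0.0, -0.0, -0.0, 0.124], [0.0, -0.0, -0.0, 0.124], [0.0, -0.0, -0.0, 0.124], [0.0, -0.0, -0.0, 0.0256], [0.0, -0.0, -0.0, -0.0], [0.0, -0.0, -0.0, -0.0], [0.0, -0.0, -0.0, -0.0]]
```

Request:
{"fn": "jog_arm", "kwargs": {"series": [[-0.006, -0.0235, 0, 0.124], [0, 0, 0.01, 0.124], [0, 0, 0.01, 0.124], [0, 0, 0.009, 0.124], [0, 0, 0, 0.026], [0, 0, 0, 0], [0, 0, 0, 0], [0, 0, 0, 0]]}}

```text
time: 2.77
eef_pos: [0.4956, 0.1214, 0.111]
tcp_rot: [0.938, -0.345, -0.009, 0.008]
contact_force: [0.1, -0.3, 0.5]
opening: -0.0
```

Run:
```python
from h import *
p,a,s=pose(); status()
d=np.radians(-40)-a
for T in [(S[0],S[1]+.0655,.119)]*1: p,a,d=rows(p,a,T,d,vmax=.004)
im=snap('top','t1.png'); cv2.imwrite('pics/t1z.png',cv2.resize(im[160:290,190:400,::-1],None,fx=3.8,fy=3.8,interpolation=cv2.INTER_CUBIC))
im=snap('side','s1.png'); cv2.imwrite('pics/s1z.png',cv2.resize(im[130:300,190:350,::-1],None,fx=3.5,fy=3.5,interpolation=cv2.INTER_CUBIC))
```

```text
t 2.77 p [0.4956 0.1214 0.111 ] psi -40.4 rho 0.0857 phi 93.3 F [ 0.1 -0.3  0.5] op -0.0 q [ 0.05  0.09  2.07 -0.01  1.01  2.33]
[[0.003, 0.0022, -0.0014, -0.0067], [0.003, 0.0022, -0.0014, -0.0], [0.003, 0.0022, -0.0014, -0.0], [0.003, 0.0022, -0.0014, -0.0], [0.003, 0.0022, -0.0014, -0.0], [0.0016, 0.0012, -0.0008, -0.0], [0.0, -0.0, -0.0, -0.0], [0.0, -0.0, -0.0, -0.0]]
```

View pics/t1z.png

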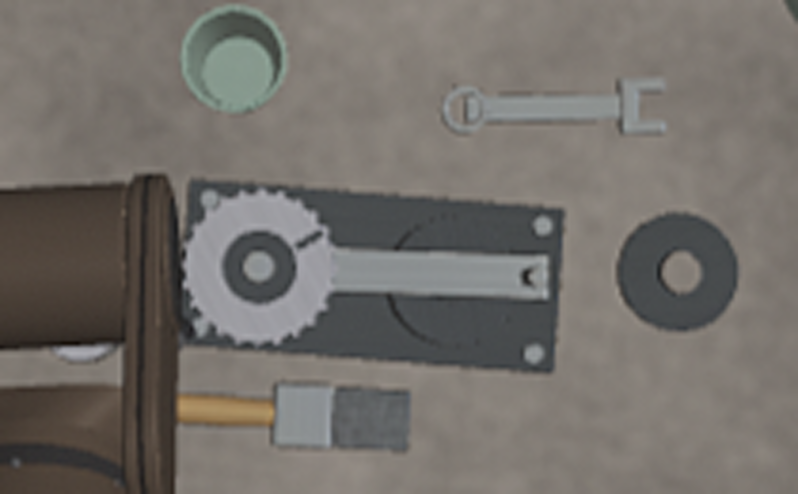

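View pics/s1z.png

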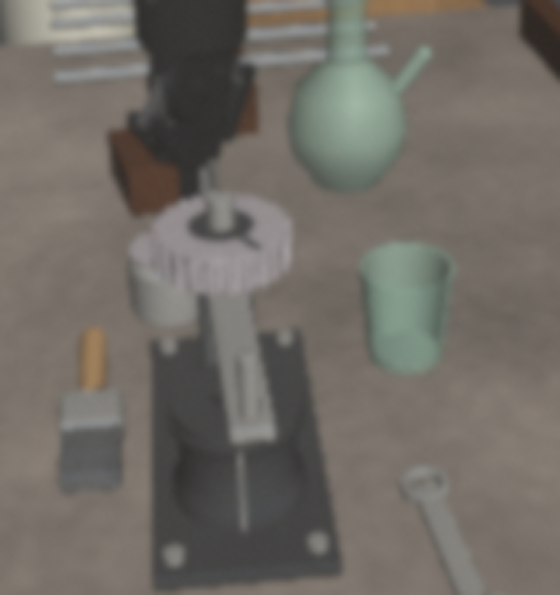

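Request:
{"fn": "jog_arm", "kwargs": {"series": [[0.003, 0.0022, -0.003, 0], [0.003, 0.0022, -0.003, 0], [0.003, 0.0022, -0.002, 0], [0.003, 0.0022, -0.001, 0], [0.003, 0.0022, 0, 0], [0.001, 0.001, 0, 0], [0, 0, 0, 0], [0, 0, 0, 0]]}}

```text
time: 3.53
eef_pos: [0.5024, 0.0991, 0.1235]
tcp_rot: [0.938, -0.345, -0.006, 0.007]
contact_force: [-0.2, -0.1, -0.6]
opening: -0.0
```

Run:
```python
from h import *
p,a,s=pose(); status()
d=np.radians(-40)-a
for T in [(S[0],S[1]+.0435,.119)]*1: p,a,d=rows(p,a,T,d,vmax=.002)
```

```text
t 3.53 p [0.5024 0.0991 0.1235] psi -40.4 rho 0.0633 phi 88.2 F [-0.2 -0.1 -0.6] op -0.0 q [ 0.    0.07  2.06 -0.01  1.03  2.28]
[[0.0011, 0.0016, 0.0004, -0.0069], [0.0011, 0.0016, 0.0004, -0.0], [0.0011, 0.0016, 0.0004, -0.0], [0.0011, 0.0016, 0.0004, -0.0], [0.0011, 0.0016, 0.0004, -0.0], [0.0011, 0.0016, 0.0004, -0.0], [0.0011, 0.0016, 0.0004, -0.0], [0.0011, 0.0016, 0.0004, -0.0]]
```

Request:
{"fn": "jog_arm", "kwargs": {"series": [[0.0008, 0.001, 0.0005, 0], [0.0008, 0.001, 0.0005, 0], [0.0008, 0.001, 0.0005, 0], [0.0008, 0.001, 0.0005, 0], [0.0008, 0.001, 0.0005, 0], [0.0008, 0.001, 0, 0], [0, 0, 0, 0], [0, 0, 0, 0]]}}

```text
time: 4.2
eef_pos: [0.5019, 0.0935, 0.1209]
tcp_rot: [0.938, -0.346, -0.007, 0.005]
contact_force: [0.1, 1.5, -0.3]
opening: -0.001
```

```bash
python3 -c "
from h import *
status()"
```

```text
t 4.2 p [0.5019 0.0935 0.1209] psi -40.5 rho 0.0577 phi 88.6 F [ 0.1  1.5 -0.3] op -0.0 q [-0.01  0.07  2.06 -0.    1.02  2.27]
```

Request:
{"fn": "jog_arm", "kwargs": {"series": [[0.0006, 0.0008, 0, 0], [-0.002, 0.0032, 0, -0.06], [-0.0044, 0.0054, 0, -0.12], [-0.0044, 0.0054, 0, -0.12], [-0.0044, 0.0054, 0, -0.12], [-0.0044, 0.0054, 0, -0.12], [-0.0044, 0.0054, 0, -0.12], [-0.0044, 0.0054, 0, -0.12]]}}

```text
time: 4.87
eef_pos: [0.4608, 0.0763, 0.1213]
tcp_rot: [0.999, 0.051, -0.01, -0.007]
contact_force: [-2.0, 3.3, 1.9]
opening: -0.001
```

```bash
cat >> h.py <<'E'
def look(tag):
    im=snap('top',tag+'.png'); cv2.imwrite('pics/'+tag+'z.png',cv2.resize(im[180:280,210:360,::-1],None,fx=4,fy=4,interpolation=cv2.INTER_CUBIC))
    im=snap('side',tag+'s.png'); cv2.imwrite('pics/'+tag+'sz.png',cv2.resize(im[130:260,190:350,::-1],None,fx=4,fy=4,interpolation=cv2.INTER_CUBIC))
    a=cv2.imread('pics/'+tag+'z.png'); b=cv2.imread('pics/'+tag+'sz.png'); b=cv2.resize(b,(492,400))
    o=np.hstack([a[:,:600],b]); cv2.imwrite('pics/'+tag+'c.png',cv2.resize(o,(800,int(400*800/o.shape[1]))))
E
python3 -c "
from h import *
status(); look('a1')"
```

```text
t 4.87 p [0.4608 0.0763 0.1213] psi 5.9 rho 0.0567 phi 134.4 F [-2.   3.3  1.9] op -0.0 q [-0.06 -0.03  2.16  0.01  1.03  1.4 ]
```

View pics/a1c.png

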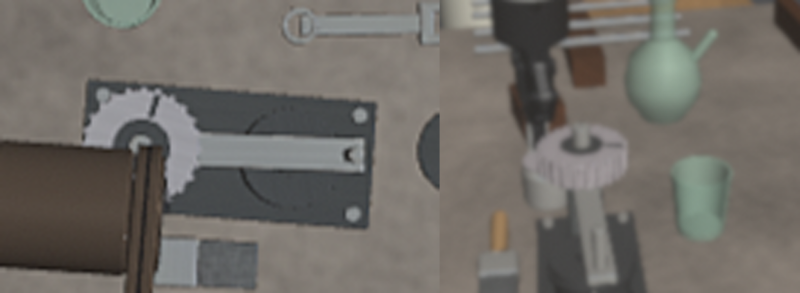

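Request:
{"fn": "jog_arm", "kwargs": {"series": [[-0.0044, 0.0054, 0, -0.12], [-0.0044, 0.0054, 0, -0.12], [-0.0044, 0.0054, 0, -0.12], [-0.0044, 0.0054, 0, -0.12], [-0.0044, 0.0054, 0, -0.12], [-0.0044, 0.0054, 0, -0.12], [-0.0044, 0.0054, 0, -0.12], [-0.0044, 0.0054, 0, -0.12]]}}

```text
time: 5.63
eef_pos: [0.4451, 0.0231, 0.1195]
tcp_rot: [0.859, 0.511, -0.015, -0.017]
contact_force: [-1.9, 0.9, 1.3]
opening: -0.003
```

```bash
python3 -c "
from h import *
status()"
```

```text
t 5.63 p [0.4451 0.0231 0.1195] psi 61.5 rho 0.0568 phi -167.0 F [-1.9  0.9  1.3] op -0.0 q [-0.18 -0.06  2.2   0.01  1.05  0.32]
```

Request:
{"fn": "jog_arm", "kwargs": {"series": [[-0.0044, 0.0054, 0, -0.12], [-0.0044, 0.0054, 0, -0.12], [-0.0044, 0.0054, 0, -0.12], [-0.0044, 0.0054, 0, -0.12], [-0.0044, 0.0054, 0, -0.12], [-0.0044, 0.0054, 0, -0.12], [-0.0044, 0.0054, 0, -0.12], [-0.0044, 0.0054, 0, -0.12]]}}

```text
time: 6.3
eef_pos: [0.4828, -0.0205, 0.1161]
tcp_rot: [0.517, 0.855, -0.014, -0.025]
contact_force: [-1.9, 0.6, 0.8]
opening: -0.002
```

```bash
python3 -c "
from h import *
status();look('a2')"
```

```text
t 6.3 p [ 0.4828 -0.0205  0.1161] psi 117.6 rho 0.059 phi -107.4 F [-1.9  0.6  0.8] op -0.0 q [-0.25  0.04  2.11 -0.01  1.05 -0.72]
```

View pics/a2c.png

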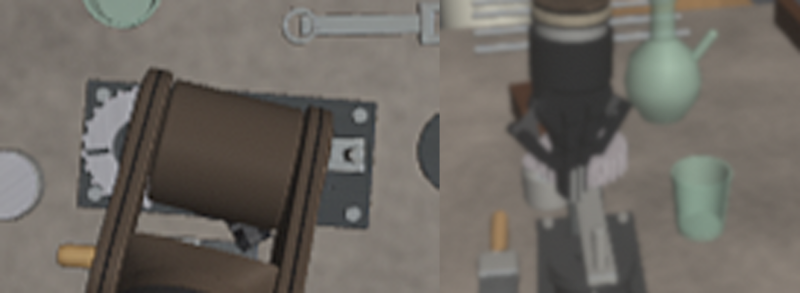

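Request:
{"fn": "jog_arm", "kwargs": {"series": [[-0.0034, 0.006, -0.001, -0.124], [-0.0034, 0.006, -0.001, -0.124], [-0.0034, 0.006, -0.001, -0.124], [-0.0034, 0.006, -0.0005, -0.124], [-0.0034, 0.006, -0.0005, -0.124], [-0.0034, 0.006, -0.0005, -0.124], [-0.0034, 0.006, -0.0005, -0.124], [-0.0034, 0.006, -0.0005, -0.124]]}}

```text
time: 7.07
eef_pos: [0.5345, -0.0128, 0.1169]
tcp_rot: [0.049, 0.998, -0.018, -0.026]
contact_force: [2.5, -4.0, -1.7]
opening: 0.001
```

```bash
cat >> h.py <<'E'
def tilt():
    from scipy.spatial.transform import Rotation as Ro
    m=Ro.from_quat(monitor.get_state()['tcp_rot']).as_matrix(); print('toolz',m[:,2].round(4))
E
python3 -c "
from h import *
status();tilt()"
```

```text
t 7.07 p [ 0.5345 -0.0128  0.1169] psi 174.3 rho 0.0593 phi -55.1 F [ 2.5 -4.  -1.7] op 0.0 q [-0.19  0.15  1.99 -0.05  1.05 -1.64]
toolz [-0.0531 -0.0325 -0.9981]
```

Request:
{"fn": "jog_arm", "kwargs": {"series": [[-0.004, 0.0057, -0.0005, -0.12], [-0.004, 0.0057, -0.0005, -0.12], [-0.004, 0.0057, -0.0005, -0.12], [-0.004, 0.0057, -0.0005, -0.12], [-0.004, 0.0057, -0.0005, -0.12], [-0.004, 0.0057, -0.0005, -0.12], [-0.004, 0.0057, -0.0005, -0.12], [-0.004, 0.0057, -0.0005, -0.12]]}}

```text
time: 7.73
eef_pos: [0.5599, 0.0313, 0.1176]
tcp_rot: [-0.418, 0.908, -0.02, -0.023]
contact_force: [4.2, -1.0, -2.7]
opening: 0.0
```

```bash
python3 -c "
from h import *
status();tilt();look('a3')"
```

```text
t 7.73 p [0.5599 0.0313 0.1176] psi -130.6 rho 0.0596 phi -4.4 F [ 4.2 -1.  -2.7] op 0.0 q [-0.1   0.19  1.94 -0.07  1.03 -2.5 ]
toolz [-0.0244 -0.0554 -0.9982]
```

View pics/a3c.png

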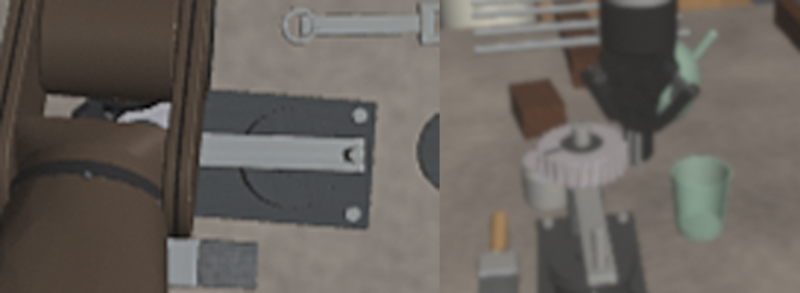

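Request:
{"fn": "jog_arm", "kwargs": {"series": [[-0.007, -0.01, -0.001, 0], [-0.007, -0.01, -0.001, 0.06], [0, 0, 0, 0.124], [0, 0, 0, 0.124], [0, 0, 0, 0.124], [0, 0, 0, 0.124], [0, 0, 0, 0.124], [0, 0, 0, 0.124]]}}

```text
time: 8.5
eef_pos: [0.5807, 0.0276, 0.1177]
tcp_rot: [-0.014, 0.999, -0.028, -0.019]
contact_force: [-0.0, -0.4, 0.4]
opening: 0.001
```

```bash
python3 -c "
from h import *
status();tilt()"
```

```text
t 8.5 p [0.5807 0.0276 0.1177] psi -178.4 rho 0.0806 phi -5.8 F [-0.  -0.4  0.4] op 0.0 q [-0.1   0.24  1.88 -0.07  1.06 -1.67]
toolz [-0.0371 -0.0569 -0.9977]
```

Request:
{"fn": "jog_arm", "kwargs": {"series": [[0, 0, 0, 0.124], [0, 0, 0, 0.124], [0, 0, 0, 0.124], [0, 0, 0, 0.124], [0, 0, 0, 0.124], [0, 0, 0, 0.124], [0, 0, 0, 0.124], [0, 0, 0, 0.124]]}}

```text
time: 9.17
eef_pos: [0.5749, 0.025, 0.1157]
tcp_rot: [0.466, 0.884, -0.038, -0.009]
contact_force: [0.7, -0.3, 0.8]
opening: -0.002
```

Request:
{"fn": "jog_arm", "kwargs": {"series": [[0, 0, 0, 0.124], [0, 0, 0, 0.124], [0, 0, 0, 0.124], [0, 0, 0, 0.124], [0, 0, 0, 0.124], [0, 0, 0, 0.124], [0, 0, 0, 0.124], [0, 0, 0, 0.124]]}}

```text
time: 9.83
eef_pos: [0.5691, 0.0224, 0.1138]
tcp_rot: [0.833, 0.552, -0.044, 0.008]
contact_force: [0.0, 0.1, 0.7]
opening: 0.002
```

Request:
{"fn": "jog_arm", "kwargs": {"series": [[0, 0, 0, 0.124], [0, 0, 0, 0.124], [0, 0, 0, 0.124], [0, 0, 0, 0.124], [0, 0, 0, 0.124], [0, 0, 0, 0.124], [0, 0, 0, 0.124], [0, 0, 0, 0.124]]}}

```text
time: 10.5
eef_pos: [0.5633, 0.0198, 0.112]
tcp_rot: [0.995, 0.085, -0.042, 0.029]
contact_force: [-0.3, -0.2, 0.1]
opening: -0.005
```

```bash
python3 -c "
from h import *
status();tilt()"
```

```text
t 10.5 p [0.5633 0.0198 0.112 ] psi 9.6 rho 0.0648 phi -14.3 F [-0.3 -0.2  0.1] op -0.01 q [-0.11  0.23  1.9  -0.08  1.08  1.33]
toolz [-0.079  -0.0643 -0.9948]
```

```bash
python3 -c "
from h import *
p,a,s=pose()
rows(p,a,(S[0]+.070*np.cos(np.radians(-43)),S[1]+.070*np.sin(np.radians(-43)),.119),0,vmax=.007)"
```

```text
[[-0.0034, 0.006, -0.0014, -0.0], [-0.0034, 0.006, -0.0014, -0.0], [-0.0034, 0.006, -0.0014, -0.0], [-0.0034, 0.006, -0.0014, -0.0], [-0.0032, 0.0056, -0.0013, -0.0], [0.0, 0.0, -0.0, -0.0], [0.0, 0.0, -0.0, -0.0], [0.0, 0.0, -0.0, -0.0]]
```

Request:
{"fn": "jog_arm", "kwargs": {"series": [[-0.0024, 0.007, -0.0025, 0], [-0.0024, 0.007, -0.0025, 0], [-0.0029, 0.007, -0.002, 0], [-0.003, 0.007, -0.0015, 0], [-0.003, 0.0065, -0.0015, 0], [-0.0015, -0.0025, -0.0005, 0], [-0.0015, -0.0025, -0.0005, 0], [-0.0015, -0.0025, -0.0005, 0]]}}

```text
time: 11.17
eef_pos: [0.548, -0.0148, 0.1281]
tcp_rot: [0.996, 0.077, -0.044, 0.029]
contact_force: [-0.2, 0.3, -0.3]
opening: 0.0
```

```bash
python3 -c "
from h import *
status();tilt();look('a4')"
```

```text
t 11.17 p [ 0.548  -0.0148  0.1281] psi 8.8 rho 0.0694 phi -46.8 F [-0.2  0.3 -0.3] op 0.0 q [-0.18  0.18  1.93 -0.09  1.1   1.28]
toolz [-0.083  -0.0654 -0.9944]
```

View pics/a4c.png

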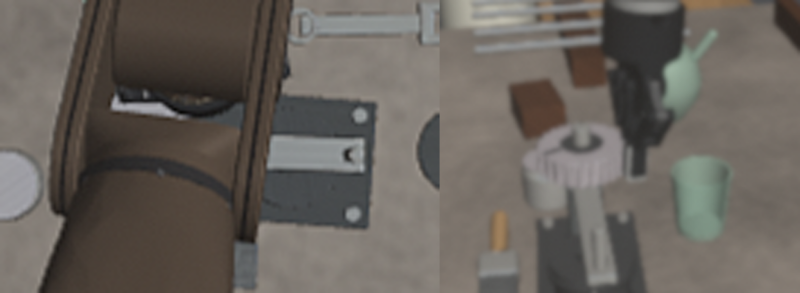

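Request:
{"fn": "jog_arm", "kwargs": {"series": [[-0.0015, -0.0015, 0.001, 0], [-0.0012, -0.0015, 0.001, 0], [-0.0012, -0.0015, 0.001, 0], [-0.0012, -0.0015, 0.001, 0], [-0.0012, -0.0015, 0.001, 0], [-0.0012, -0.0015, 0, 0], [0.0022, -0.0045, 0, -0.08], [0.0041, -0.0055, -0.0005, -0.12]]}}

```text
time: 11.93
eef_pos: [0.5481, 0.0007, 0.1247]
tcp_rot: [0.982, 0.182, -0.039, 0.033]
contact_force: [4.7, -3.8, -4.6]
opening: -0.003
```

```bash
python3 -c "
from h import *
status();tilt()"
```

```text
t 11.93 p [0.5481 0.0007 0.1247] psi 20.9 rho 0.0592 phi -36.4 F [ 4.7 -3.8 -4.6] op -0.0 q [-0.15  0.17  1.94 -0.1   1.08  1.11]
toolz [-0.064  -0.0793 -0.9948]
```

Request:
{"fn": "jog_arm", "kwargs": {"series": [[0.005, -0.0051, 0, -0.124], [0.005, -0.0051, 0, -0.124], [0.005, -0.0051, 0, -0.124], [0.005, -0.0051, 0, -0.124], [0.005, -0.0051, 0, -0.124], [0.005, -0.0051, 0, -0.124], [0.005, -0.0051, 0, -0.124], [0.005, -0.0051, 0, -0.124]]}}

```text
time: 12.6
eef_pos: [0.5573, 0.0531, 0.1237]
tcp_rot: [0.774, 0.632, -0.041, 0.023]
contact_force: [3.1, -0.2, -1.0]
opening: 0.003
```

```bash
python3 -c "
from h import *
status();tilt();look('a5')"
```

```text
t 12.6 p [0.5573 0.0531 0.1237] psi 78.5 rho 0.0594 phi 16.9 F [ 3.1 -0.2 -1. ] op 0.0 q [-0.05  0.19  1.93 -0.1   1.06  0.21]
toolz [-0.0346 -0.0883 -0.9955]
```

View pics/a5c.png

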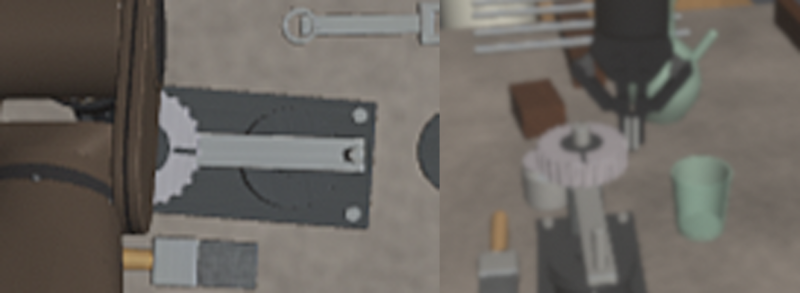

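Request:
{"fn": "jog_arm", "kwargs": {"series": [[0.006, -0.005, 0, -0.12], [0.006, -0.005, 0, -0.12], [0.006, -0.005, 0, -0.12], [0.006, -0.005, 0, -0.12], [0.0058, -0.005, 0, -0.12], [0.0058, -0.005, 0, -0.12], [0.0055, -0.005, 0, -0.12], [0.0055, -0.005, 0, -0.12]]}}

```text
time: 13.37
eef_pos: [0.5149, 0.0918, 0.1237]
tcp_rot: [0.392, 0.919, -0.041, 0.007]
contact_force: [2.7, 3.2, -0.6]
opening: -0.002
```

```bash
python3 -c "
from h import *
status();tilt()"
```

```text
t 13.37 p [0.5149 0.0918 0.1237] psi 133.9 rho 0.0578 phi 75.5 F [ 2.7  3.2 -0.6] op -0.0 q [ 0.02  0.1   2.02 -0.09  1.04 -0.7 ]
toolz [-0.0192 -0.0806 -0.9966]
```

Request:
{"fn": "jog_arm", "kwargs": {"series": [[0.005, -0.005, 0, -0.12], [0.005, -0.005, 0, -0.12], [0.005, -0.005, 0, -0.12], [0.005, -0.005, 0, -0.12], [0.005, -0.005, 0, -0.12], [0.005, -0.005, 0, -0.12], [0.005, -0.005, 0, -0.12], [0.005, -0.005, 0, -0.12]]}}

```text
time: 14.03
eef_pos: [0.4593, 0.0754, 0.1247]
tcp_rot: [-0.085, 0.996, -0.032, -0.016]
contact_force: [0.7, 0.7, 0.2]
opening: -0.001
```

```bash
python3 -c "
from h import *
status();tilt();look('a6')"
```

```text
t 14.03 p [0.4593 0.0754 0.1247] psi -170.3 rho 0.0572 phi 136.1 F [0.7 0.7 0.2] op -0.0 q [-0.02 -0.02  2.15 -0.08  1.04 -1.72]
toolz [-0.0269 -0.0658 -0.9975]
```

View pics/a6c.png

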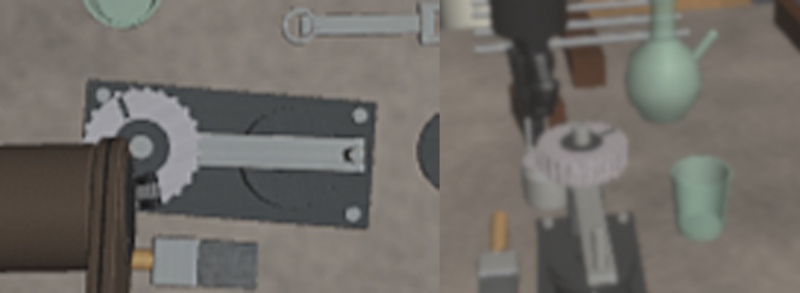

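Request:
{"fn": "jog_arm", "kwargs": {"series": [[0.0045, -0.0055, 0, -0.12], [0.0045, -0.0055, 0, -0.12], [0.0045, -0.0055, 0, -0.12], [0.0045, -0.0055, 0, -0.12], [0.0045, -0.0055, 0, -0.12], [0.0045, -0.0055, 0, -0.12], [0.0045, -0.0055, 0, -0.12], [0, 0, 0, 0]]}}

```text
time: 14.8
eef_pos: [0.4434, 0.0292, 0.1257]
tcp_rot: [-0.476, 0.879, -0.013, -0.038]
contact_force: [-0.0, -0.3, -0.1]
opening: -0.0
```

```bash
python3 -c "
from h import *
status();tilt()"
```

```text
t 14.8 p [0.4434 0.0292 0.1257] psi -123.1 rho 0.0575 phi -173.4 F [-0.  -0.3 -0.1] op -0.0 q [-0.13 -0.06  2.19 -0.07  1.06 -2.65]
toolz [-0.0542 -0.0578 -0.9969]
```

```bash
python3 -c "
from h import *
p,a,s=pose()
a%=2*np.pi
T1=(.434,.035,.14)
d=np.radians(3)-a
p,a,d=rows(p,a,T1,0,n=2,vmax=.010); print('--')
p,a,d=rows(p,a,(.4505,.098,.160),np.radians(3)-a,n=6,vmax=.015)
p,a,d=rows(p,a,(.4505,.098,.160),d,vmax=.015)
"
```

```text
[[0.0001, 0.0061, -0.0079, -0.0], [0.0001, 0.0049, -0.0064, -0.0]]
--
[[-0.0136, 0.0045, -0.0044, 0.124], [-0.0129, 0.0062, -0.0044, 0.124], [-0.0121, 0.0077, -0.0044, 0.124], [-0.011, 0.0092, -0.0044, 0.124], [-0.0053, 0.0057, -0.0024, 0.124], [-0.0, 0.0, -0.0, 0.124]]
[[-0.0, 0.0, -0.0, 0.124], [-0.0, 0.0, -0.0, 0.124], [-0.0, 0.0, -0.0, 0.124], [0.0, 0.0, -0.0, 0.124], [0.0, 0.0, -0.0, 0.124], [0.0, 0.0, -0.0, 0.124], [0.0, 0.0, -0.0, 0.124], [0.0, 0.0, -0.0, 0.124]]
```

Request:
{"fn": "jog_arm", "kwargs": {"series": [[0, 0.006, -0.008, 0], [0, 0.005, -0.0065, 0], [-0.0135, 0.0045, -0.0045, 0.124], [-0.013, 0.006, -0.0045, 0.124], [-0.012, 0.0075, -0.0045, 0.124], [-0.011, 0.009, -0.0045, 0.124], [-0.0055, 0.0055, -0.0025, 0.124], [0, 0, 0, 0.124]]}}

```text
time: 15.47
eef_pos: [0.453, 0.1055, 0.1619]
tcp_rot: [-0.113, 0.993, -0.025, -0.029]
contact_force: [-0.9, -0.5, -0.1]
opening: 0.001
```

```bash
python3 -c "
from h import *
status();tilt();look('a7')
p,a,s=pose()
a%=2*np.pi
p,a,d=rows(p,a,(.462,.103,.160),np.radians(3)-a,vmax=.003)
"
```

```text
t 15.47 p [0.453  0.1055 0.1619] psi -167.1 rho 0.0843 phi 124.2 F [-0.9 -0.5 -0.1] op 0.0 q [ 0.04 -0.06  2.12 -0.06  1.15 -1.73]
toolz [-0.0518 -0.057  -0.997 ]
[[-0.0027, -0.0012, 0.0005, 0.124], [-0.0028, -0.0008, 0.0005, 0.124], [-0.0029, -0.0005, 0.0005, 0.124], [-0.0006, -0.0, 0.0001, 0.124], [0.0, 0.0, -0.0, 0.124], [0.0, 0.0, -0.0, 0.124], [0.0, 0.0, -0.0, 0.124], [0.0, 0.0, -0.0, 0.124]]
```

View pics/a7c.png

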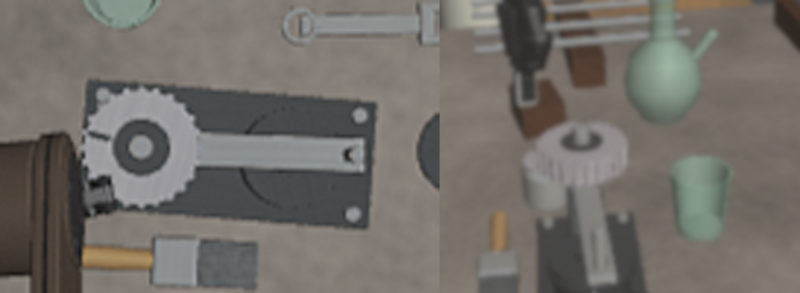

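Request:
{"fn": "jog_arm", "kwargs": {"series": [[-0.0028, -0.0012, 0, 0.124], [-0.0028, -0.0008, 0, 0.124], [-0.0028, -0.0005, 0, 0.124], [-0.001, 0, 0, 0.124], [0, 0, 0, 0.124], [0, 0, 0, 0.124], [0, 0, 0, 0.124], [0, 0, 0, 0.124]]}}

```text
time: 16.23
eef_pos: [0.4601, 0.1042, 0.1631]
tcp_rot: [0.375, 0.926, -0.037, -0.013]
contact_force: [0.5, 0.8, 0.1]
opening: 0.0
```

Request:
{"fn": "jog_arm", "kwargs": {"series": [[0, 0.001, 0, 0.124], [0, 0.001, 0, 0.124], [0, 0.001, 0, 0.124], [0, 0.001, 0, 0.124], [0, 0.001, 0, 0.124], [0, 0.001, 0, 0.124], [0, 0.001, 0, 0.124], [0, 0.001, 0, 0.124]]}}

```text
time: 16.9
eef_pos: [0.4645, 0.1072, 0.1642]
tcp_rot: [0.773, 0.633, -0.039, 0.006]
contact_force: [0.4, -0.2, -1.4]
opening: -0.0
```

```bash
python3 -c "
from h import *
status();tilt()
p,a,s=pose()
a%=2*np.pi
p,a,d=rows(p,a,(.4555,.0894,.124),np.radians(3)-a,vmax=.01)
"
```

```text
t 16.9 p [0.4645 0.1072 0.1642] psi 78.7 rho 0.08 phi 116.8 F [ 0.4 -0.2 -1.4] op -0.0 q [ 0.04 -0.04  2.09 -0.06  1.15  0.27]
toolz [-0.0525 -0.0588 -0.9969]
[[-0.0043, -0.0012, 0.009, 0.124], [-0.0044, -0.0007, 0.009, 0.124], [-0.0044, -0.0001, 0.009, 0.124], [-0.0044, 0.0004, 0.009, 0.124], [-0.0021, 0.0005, 0.0044, 0.124], [0.0, 0.0, -0.0, 0.124], [0.0, 0.0, -0.0, 0.124], [0.0, 0.0, -0.0, 0.124]]
```

Request:
{"fn": "jog_arm", "kwargs": {"series": [[-0.0043, -0.0012, 0.009, 0.124], [-0.0044, -0.0007, 0.009, 0.124], [-0.0044, 0, 0.009, 0.124], [-0.0044, 0.0005, 0.009, 0.124], [-0.002, 0.0005, 0.0045, 0.124], [0, 0.001, 0, 0.124], [0, 0.001, 0, 0.124], [0, 0.001, 0, 0.124]]}}

```text
time: 17.57
eef_pos: [0.4527, 0.0842, 0.1257]
tcp_rot: [0.982, 0.185, -0.031, 0.024]
contact_force: [-0.1, 0.2, 0.7]
opening: 0.002
```

```bash
python3 -c "
from h import *
status();tilt()
p,a,s=pose()
p,a,d=rows(p,a,(S[0]+.06*np.cos(2.27),S[1]+.06*np.sin(2.27),.124),np.radians(3)-a,vmax=.003)
"
```

```text
t 17.57 p [0.4527 0.0842 0.1257] psi 21.3 rho 0.068 phi 134.7 F [-0.1  0.2  0.7] op 0.0 q [-0.01 -0.02  2.15 -0.07  1.07  1.23]
toolz [-0.0514 -0.0593 -0.9969]
[[0.0024, 0.0017, 0.0005, 0.124], [0.0026, 0.0014, 0.0005, 0.124], [0.0027, 0.0011, 0.0005, 0.0712], [0.0006, 0.0002, 0.0001, -0.0], [0.0, 0.0, -0.0, -0.0], [0.0, 0.0, -0.0, -0.0], [0.0, 0.0, -0.0, -0.0], [0.0, 0.0, -0.0, -0.0]]
```

Request:
{"fn": "jog_arm", "kwargs": {"series": [[0.0024, 0.0017, 0, 0.124], [0.0026, 0.0014, 0, 0.124], [0.0026, 0.0011, 0, 0.07], [0.001, 0.0012, 0, 0], [0.001, 0.0014, 0, 0], [-0.002, 0.0035, 0, -0.06], [-0.0044, 0.0054, 0, -0.12], [-0.0044, 0.0054, 0, -0.12]]}}

```text
time: 18.23
eef_pos: [0.4504, 0.0662, 0.1269]
tcp_rot: [0.982, 0.182, -0.034, 0.021]
contact_force: [-0.2, -0.5, -0.8]
opening: 0.001
```

```bash
python3 -c "
from h import *
status();tilt();look('a8')
"
```

```text
t 18.23 p [0.4504 0.0662 0.1269] psi 20.9 rho 0.0586 phi 148.8 F [-0.2 -0.5 -0.8] op 0.0 q [-0.05 -0.04  2.16 -0.06  1.07  1.19]
toolz [-0.0594 -0.0528 -0.9968]
```

View pics/a8c.png

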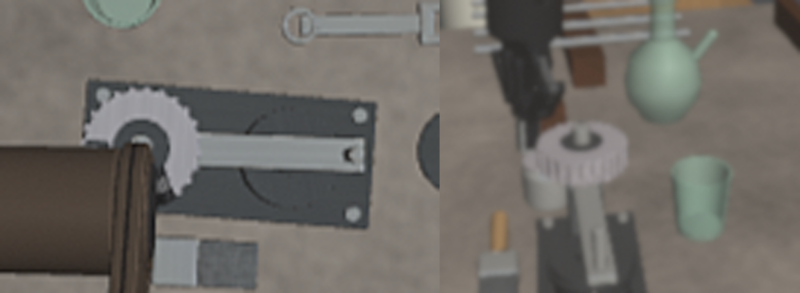

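Request:
{"fn": "jog_arm", "kwargs": {"series": [[0.001, 0.0014, 0, 0], [-0.0035, 0.0062, 0, -0.1], [-0.0042, 0.0056, 0, -0.12], [-0.0042, 0.0056, 0, -0.12], [-0.0042, 0.0056, 0, -0.12], [-0.0042, 0.0056, 0, -0.12], [-0.0042, 0.0056, 0, -0.12], [-0.0042, 0.0056, 0, -0.12]]}}

```text
time: 19.0
eef_pos: [0.4456, 0.0207, 0.1281]
tcp_rot: [0.824, 0.564, -0.051, -0.008]
contact_force: [-5.7, 0.4, 5.7]
opening: -0.005
```

```bash
python3 -c "
from h import *
status();tilt();look('a9')
"
```

```text
t 19.0 p [0.4456 0.0207 0.1281] psi 69.0 rho 0.0569 phi -164.6 F [-5.7  0.4  5.7] op -0.0 q [-0.15 -0.04  2.17 -0.06  1.11  0.25]
toolz [-0.0935 -0.0439 -0.9947]
```

View pics/a9c.png

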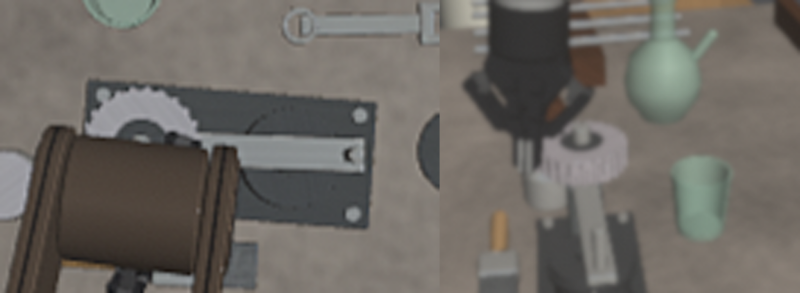

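Request:
{"fn": "jog_arm", "kwargs": {"series": [[-0.0046, 0.0052, 0.0005, -0.12], [-0.0045, 0.0053, 0.0005, -0.12], [-0.0045, 0.0053, 0.0005, -0.12], [-0.0045, 0.0053, 0.0005, -0.12], [-0.0045, 0.0053, 0.0005, -0.12], [-0.0045, 0.0053, 0.0005, -0.12], [-0.0045, 0.0053, 0.0005, -0.12], [-0.0045, 0.0053, 0.0005, -0.12]]}}

```text
time: 19.77
eef_pos: [0.484, -0.0203, 0.128]
tcp_rot: [0.456, 0.887, -0.056, -0.039]
contact_force: [-2.1, -3.4, 4.7]
opening: -0.001
```

```bash
python3 -c "
from h import *
status();tilt();look('b1')
"
```

```text
t 19.77 p [ 0.484  -0.0203  0.128 ] psi 125.5 rho 0.0584 phi -106.4 F [-2.1 -3.4  4.7] op -0.0 q [-0.21  0.06  2.06 -0.1   1.12 -0.78]
toolz [-0.1197 -0.0647 -0.9907]
```

View pics/b1c.png

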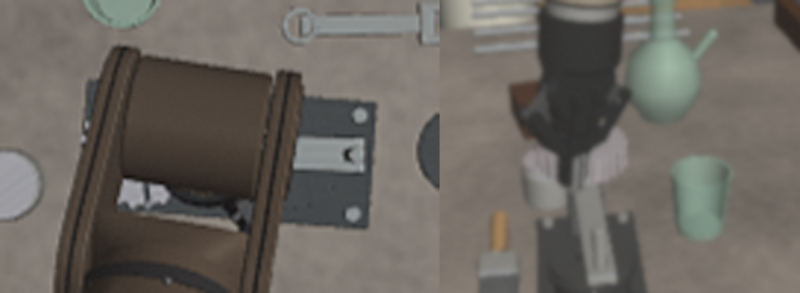

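Request:
{"fn": "jog_arm", "kwargs": {"series": [[-0.0043, 0.0055, 0.0005, -0.12], [-0.0043, 0.0055, 0.0005, -0.12], [-0.0043, 0.0055, 0.0005, -0.12], [-0.0043, 0.0055, 0.0005, -0.12], [-0.0043, 0.0055, 0.0005, -0.12], [-0.0043, 0.0055, 0.0005, -0.12], [-0.0043, 0.0055, 0.0005, -0.12], [-0.0043, 0.0055, 0.0005, -0.12]]}}

```text
time: 20.53
eef_pos: [0.5406, -0.0077, 0.1244]
tcp_rot: [-0.004, 0.998, -0.041, -0.053]
contact_force: [0.4, -1.5, 1.6]
opening: 0.0
```

```bash
python3 -c "
from h import *
status();tilt();look('b2')
"
```

```text
t 20.53 p [ 0.5406 -0.0077  0.1244] psi -179.7 rho 0.0592 phi -47.3 F [ 0.4 -1.5  1.6] op 0.0 q [-0.16  0.18  1.94 -0.11  1.12 -1.69]
toolz [-0.1051 -0.0827 -0.991 ]
```

View pics/b2c.png

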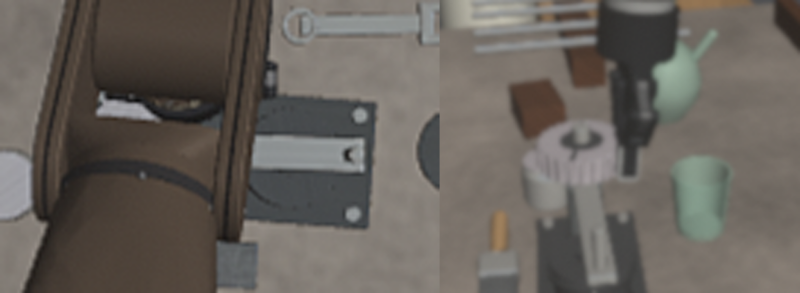

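```bash
cat >> h.py <<'E'
def markcheck(tag,turn0):
    b=cv2.imread('pics/'+tag+'s.png'); x0,y0=225,175; a=cv2.resize(b[y0:y0+50,x0:x0+65],None,fx=10,fy=10,interpolation=cv2.INTER_CUBIC)
    z=.132+.003*turn0/360
    for k in range(-60,61,10):
        th=SX+np.radians(turn0+k); u,v=proj('side',[S[0]+.033*np.cos(th),S[1]+.033*np.sin(th),z])
        c=(int((u-x0+.5)*10),int((v-y0+.5)*10)); cv2.circle(a,c,2,(0,0,255),-1); cv2.putText(a,str(k),(c[0],c[1]-5),0,.4,(0,0,255),1)
    cv2.imwrite('pics/'+tag+'m.png',a)
E
python3 -c "
from h import *
markcheck('b2',690)"
```

```text
(no output)
```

View pics/b2m.png

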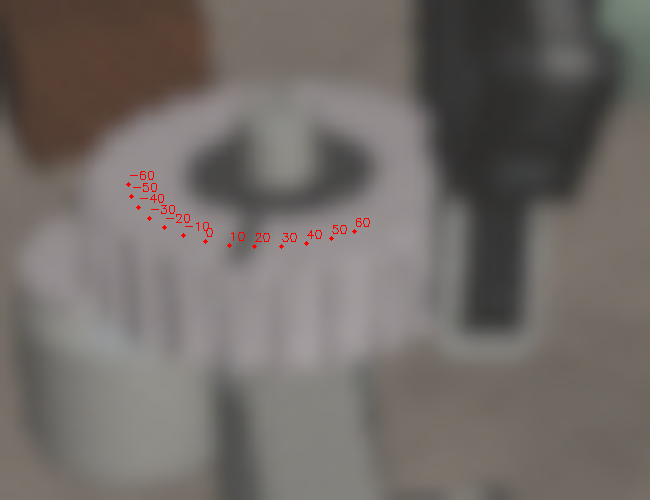

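Request:
{"fn": "jog_arm", "kwargs": {"series": [[-0.0042, 0.0057, 0, -0.12], [-0.0042, 0.0057, 0, -0.12], [0, 0, 0, 0], [-0.005, -0.006, 0, 0], [-0.007, -0.008, -0.005, 0], [-0.007, -0.008, -0.015, 0], [0, 0, -0.025, 0], [0, 0, -0.025, 0]]}}

```text
time: 21.3
eef_pos: [0.5758, -0.0081, 0.1851]
tcp_rot: [-0.104, 0.992, -0.033, -0.064]
contact_force: [-0.5, 0.4, -0.5]
opening: -0.002
```

```bash
python3 -c "
from h import *
status();tilt();look('b3');markcheck('b3',720)
p,a,s=pose()
a%=2*np.pi
p,a,d=rows(p,a,(.43,-.17,.19),0,vmax=.03)
"
```

```text
t 21.3 p [ 0.5758 -0.0081  0.1851] psi -168.2 rho 0.0872 phi -30.2 F [-0.5  0.4 -0.5] op -0.0 q [-0.15  0.19  1.81 -0.1   1.25 -1.89]
toolz [-0.1195 -0.0781 -0.9898]
[[0.0244, -0.0174, 0.0, -0.0], [0.0244, -0.0174, 0.0, -0.0], [0.0244, -0.0174, 0.0, -0.0], [0.0244, -0.0174, 0.0, -0.0], [0.0244, -0.0174, 0.0, -0.0], [0.0244, -0.0174, 0.0, -0.0], [0.0244, -0.0174, 0.0, -0.0], [0.0082, -0.0058, 0.0, -0.0]]
```

View pics/b3m.png

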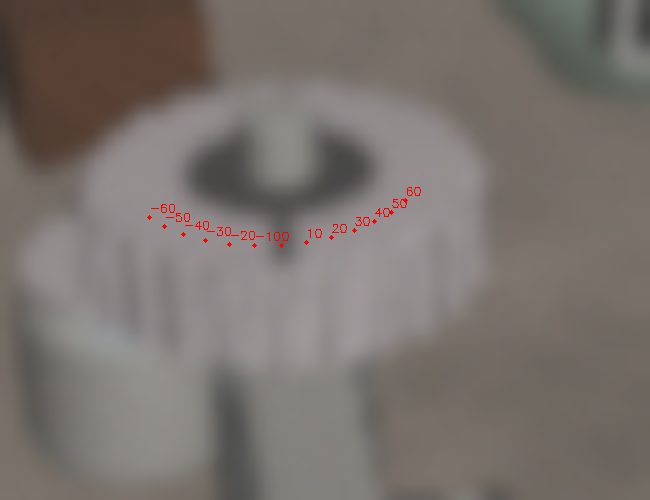

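Request:
{"fn": "jog_arm", "kwargs": {"series": [[0.024, -0.017, 0, 0], [0.024, -0.017, 0, 0], [0.024, -0.017, 0, 0], [0.024, -0.017, 0, 0], [0.024, -0.017, 0, 0], [0.024, -0.017, 0, 0], [0.024, -0.017, 0, 0], [0.008, -0.006, 0, 0]]}}

```text
time: 22.07
eef_pos: [0.4262, -0.1697, 0.2116]
tcp_rot: [-0.095, 0.993, -0.031, -0.062]
contact_force: [0.9, -0.4, 0.5]
opening: 0.002
```

```bash
cat >> h.py <<'E'
def rows3(target,vmax,spin=0.,n=8):
    from scipy.spatial.transform import Rotation as Ro
    p,a,s=pose(); R=Ro.from_quat(s['tcp_rot']).as_matrix(); T=np.array(target,float); out=[]
    for k in range(n):
        d=T-p;L=np.linalg.norm(d)
        if L>vmax:d*=vmax/L
        sp=np.clip(spin,-.124,.124); spin-=sp
        out.append([round(float(v),4) for v in R.T@d]+[round(float(sp),3)]); p=p+d; R=R@Ro.from_rotvec([0,0,sp]).as_matrix()
    print(out)
def markcheckT(tag,turn0):
    b=cv2.imread('pics/'+tag+'.png'); x0,y0=232,200; a=cv2.resize(b[y0:y0+60,x0:x0+105],None,fx=7,fy=7,interpolation=cv2.INTER_CUBIC)
    z=.132+.003*turn0/360
    for k in range(-60,61,10):
        th=SX+np.radians(turn0+k); u,v=proj('top',[S[0]+.033*np.cos(th),S[1]+.033*np.sin(th),z])
        c=(int((u-x0+.5)*7),int((v-y0+.5)*7)); cv2.circle(a,c,1,(0,0,255),-1); cv2.putText(a,str(k),(c[0]+35,c[1]),0,.35,(0,0,255),1)
    u,v=proj('top',[S[0],S[1],.154]); cv2.circle(a,(int((u-x0+.5)*7),int((v-y0+.5)*7)),2,(0,255,0),-1)
    cv2.imwrite('pics/'+tag+'mt.png',a)
E
python3 -c "
from h import *
status();tilt();look('b4');markcheckT('b4',720)
"
```

```text
t 22.07 p [ 0.4262 -0.1697  0.2116] psi -169.3 rho 0.2186 phi -109.9 F [ 0.9 -0.4  0.5] op 0.0 q [-0.54 -0.13  2.08 -0.13  1.26 -2.25]
toolz [-0.1164 -0.0727 -0.9905]
```

View pics/b4mt.png

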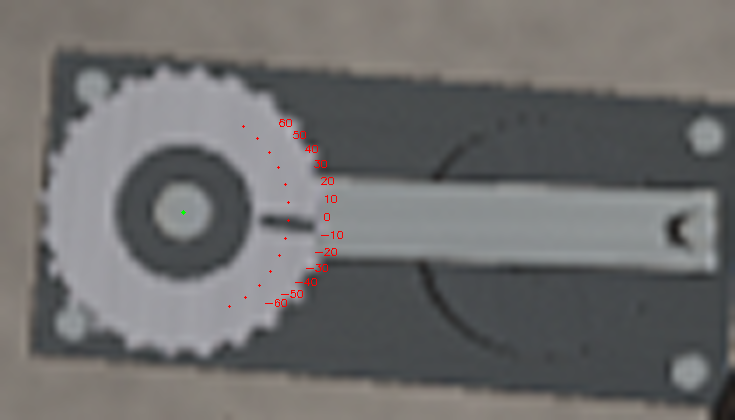

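View pics/b4c.png

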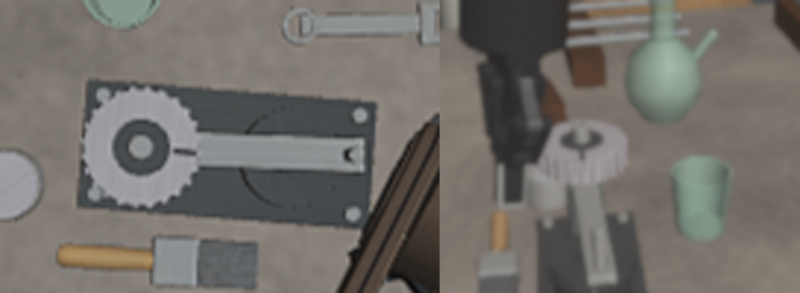

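```bash
python3 -c "
from h import *
rows3((.455,-.127,.124),.025)
"
```

```text
[[-0.0113, 0.0099, 0.0199, 0.0], [-0.0113, 0.0099, 0.0199, 0.0], [-0.0113, 0.0099, 0.0199, 0.0], [-0.0113, 0.0099, 0.0199, 0.0], [-0.0004, 0.0004, 0.0007, 0.0], [0.0, 0.0, 0.0, 0.0], [0.0, 0.0, 0.0, 0.0], [0.0, 0.0, 0.0, 0.0]]
```

Request:
{"fn": "jog_arm", "kwargs": {"series": [[-0.011, 0.01, 0.018, 0], [-0.011, 0.01, 0.018, 0], [-0.011, 0.01, 0.018, 0], [-0.011, 0.01, 0.018, 0], [0, 0, 0, 0], [0, 0, 0, 0], [0, 0, 0, 0], [0, 0, 0, 0]]}}

```text
time: 22.83
eef_pos: [0.4597, -0.1219, 0.1286]
tcp_rot: [-0.09, 0.994, -0.029, -0.059]
contact_force: [-0.2, -0.3, -0.9]
opening: 0.001
```

```bash
cat >> h.py <<'E'
def pinp(th,off):
    b=SX+th; return np.array([S[0]+.163*np.cos(b)+off*np.sin(b), S[1]+.163*np.sin(b)-off*np.cos(b), .123])
E
python3 -c "
from h import *
status();tilt()
T=pinp(.04,.019);print(T)
rows3(T,.006)
"
```

```text
t 22.83 p [ 0.4597 -0.1219  0.1286] psi -169.8 rho 0.1629 phi -104.5 F [-0.2 -0.3 -0.9] op 0.0 q [-0.42  0.03  2.1  -0.12  1.1  -2.11]
toolz [-0.1128 -0.0685 -0.9912]
[ 0.47537518 -0.12636887  0.123     ]
[[-0.0053, -0.0024, 0.0014, 0.0], [-0.0053, -0.0024, 0.0014, 0.0], [-0.0046, -0.0021, 0.0012, 0.0], [0.0, 0.0, 0.0, 0.0], [0.0, 0.0, 0.0, 0.0], [0.0, 0.0, 0.0, 0.0], [0.0, 0.0, 0.0, 0.0], [0.0, 0.0, 0.0, 0.0]]
```

Request:
{"fn": "jog_arm", "kwargs": {"series": [[-0.0053, -0.0024, 0.0014, 0], [-0.0053, -0.0024, 0.0014, 0], [-0.0046, -0.002, 0.0012, 0], [-0.004, -0.0007, 0.0005, 0], [-0.004, -0.0007, 0, 0], [-0.004, -0.0007, 0, 0], [-0.004, -0.0003, 0, 0], [-0.004, 0, 0, 0]]}}

```text
time: 23.5
eef_pos: [0.5006, -0.1284, 0.1244]
tcp_rot: [-0.088, 0.994, -0.031, -0.056]
contact_force: [-1.2, -0.2, 0.9]
opening: -0.002
```

```bash
python3 -c "
from h import *
status();tilt();look('c1')
"
```

```text
t 23.5 p [ 0.5006 -0.1284  0.1244] psi -170.0 rho 0.1642 phi -90.0 F [-1.2 -0.2  0.9] op -0.0 q [-0.4   0.12  2.01 -0.12  1.09 -2.08]
toolz [-0.1067 -0.072  -0.9917]
```

View pics/c1c.png

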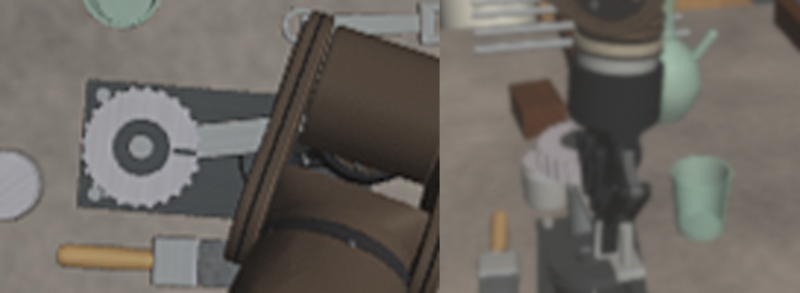

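```bash
cat >> h.py <<'E'
def arc(dphi,rho,n=8,sp=-.05,z=.1235):
    from scipy.spatial.transform import Rotation as Ro
    p,a,s=pose(); R=Ro.from_quat(s['tcp_rot']).as_matrix(); f0=np.arctan2(p[1]-S[1],p[0]-S[0]); out=[]
    for k in range(n):
        f=f0+dphi*(k+1)/n; q=np.array([S[0]+rho*np.cos(f),S[1]+rho*np.sin(f),z]); out.append([round(float(v),4) for v in R.T@(q-p)]+[sp]); p=q; R=R@Ro.from_rotvec([0,0,sp]).as_matrix()
    print(out)
E
python3 -c "
from h import *
arc(.56,.164)
"
```

```text
[[-0.0114, -0.0016, -0.0005, -0.05], [-0.0113, -0.0014, -0.0013, -0.05], [-0.0113, -0.0012, -0.0013, -0.05], [-0.0114, -0.001, -0.0014, -0.05], [-0.0114, -0.0007, -0.0014, -0.05], [-0.0114, -0.0005, -0.0014, -0.05], [-0.0114, -0.0003, -0.0015, -0.05], [-0.0114, -0.0, -0.0015, -0.05]]
```

Request:
{"fn": "jog_arm", "kwargs": {"series": [[-0.008, -0.0012, -0.0005, -0.04], [-0.011, -0.0014, -0.001, -0.05], [-0.011, -0.0012, -0.001, -0.05], [-0.011, -0.001, -0.001, -0.05], [-0.011, -0.0007, -0.001, -0.05], [-0.011, -0.0005, -0.001, -0.05], [-0.011, -0.0003, -0.001, -0.05], [-0.008, 0, -0.001, -0.04]]}}

```text
time: 24.27
eef_pos: [0.5802, -0.1057, 0.1212]
tcp_rot: [-0.283, 0.957, -0.019, -0.064]
contact_force: [-0.6, 0.2, 1.7]
opening: -0.001
```

```bash
python3 -c "
from h import *
status();tilt();look('c2')
"
```

```text
t 24.27 p [ 0.5802 -0.1057  0.1212] psi -147.0 rho 0.1624 phi -60.6 F [-0.6  0.2  1.7] op -0.0 q [-0.31  0.28  1.82 -0.11  1.12 -2.4 ]
toolz [-0.1111 -0.0727 -0.9912]
```

View pics/c2c.png

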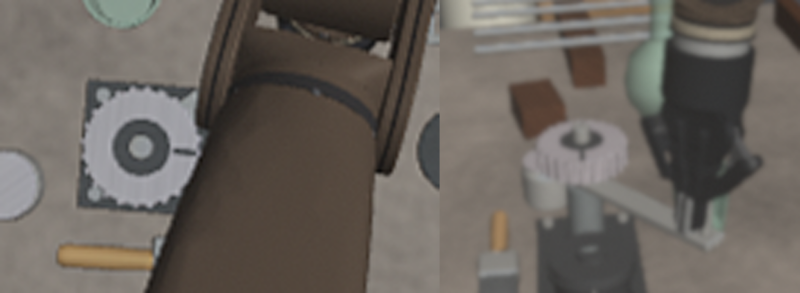

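Request:
{"fn": "jog_arm", "kwargs": {"series": [[0.01, 0, 0, 0], [0.015, 0, 0, 0], [0.01, 0, -0.02, 0], [0, 0, -0.035, 0], [0, 0, -0.035, 0], [0, 0, -0.035, 0], [0, 0, 0, 0], [0, 0, 0, 0]]}}

```text
time: 25.03
eef_pos: [0.5544, -0.1176, 0.2498]
tcp_rot: [-0.277, 0.958, -0.016, -0.069]
contact_force: [-0.3, 0.2, -1.0]
opening: 0.003
```

```bash
python3 -c "
from h import *
status()
rows3((.40,-.22,.25),.035)
"
```

```text
t 25.03 p [ 0.5544 -0.1176  0.2498] psi -147.7 rho 0.1626 phi -70.6 F [-0.3  0.2 -1. ] op 0.0 q [-0.34  0.1   1.78 -0.11  1.35 -2.45]
[[0.0346, -0.0008, 0.0049, 0.0], [0.0346, -0.0008, 0.0049, 0.0], [0.0346, -0.0008, 0.0049, 0.0], [0.0346, -0.0008, 0.0049, 0.0], [0.0346, -0.0008, 0.0049, 0.0], [0.0102, -0.0002, 0.0014, 0.0], [0.0, 0.0, 0.0, 0.0], [0.0, 0.0, 0.0, 0.0]]
```

Request:
{"fn": "jog_arm", "kwargs": {"series": [[0.034, 0, 0.002, 0], [0.034, 0, 0.002, 0], [0.034, 0, 0.002, 0], [0.034, 0, 0.002, 0], [0.034, 0, 0.002, 0], [0.01, 0, 0, 0], [0, 0, 0, 0], [0, 0, 0, 0]]}}

```text
time: 25.7
eef_pos: [0.3898, -0.2158, 0.258]
tcp_rot: [-0.275, 0.959, -0.013, -0.072]
contact_force: [0.2, -0.1, 0.7]
opening: 0.001
```

```bash
python3 -c "
from h import *
status();look('d1');markcheckT('d1',720)
"
```

```text
t 25.7 p [ 0.3898 -0.2158  0.258 ] psi -147.9 rho 0.2748 phi -113.7 F [ 0.2 -0.1  0.7] op 0.0 q [-0.66 -0.2   2.06 -0.13  1.35 -2.76]
```

View pics/d1mt.png

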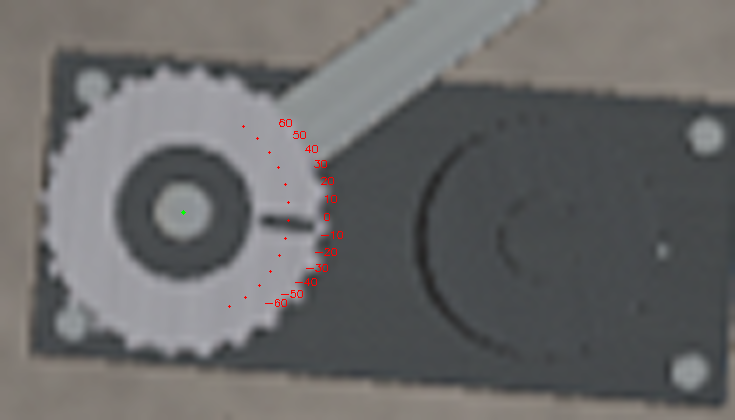

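View pics/d1.png

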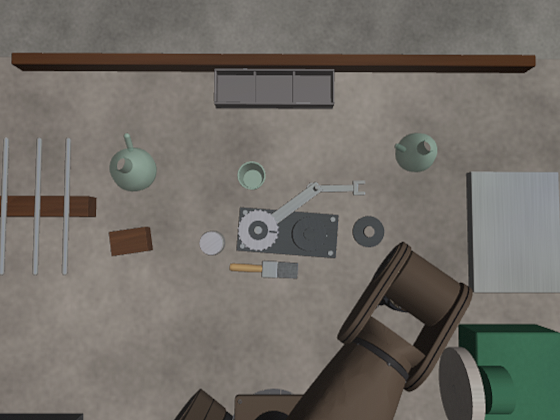

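View pics/d1s.png

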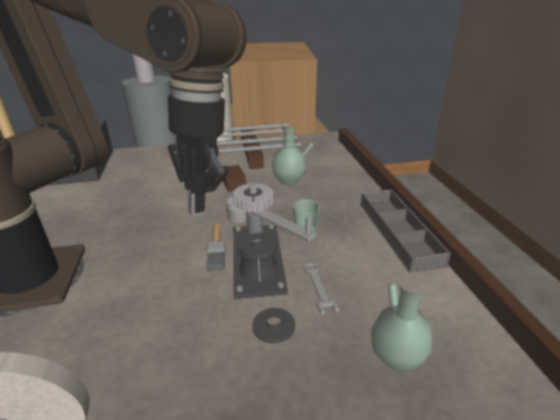

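```bash
python3 -c "
from h import *
print(workorder.sign_off())"
```

```text
the job is handed in; nothing more can be done
None
```

The nut stands two full turns open and the strap is clear of the lid. I handed the job in at about 26 s of the 69 s allowed.

- **Nut:** I rolled it anticlockwise with a corner of the shut fingertip against its ridges, in three strokes. The mark started about 33° past tight. I saw it pass the mould direction once mid-way (about 364°). In the last top picture, taken after the strap push, it points at the mould again, about 1–2° short of exactly two turns.
- **Strap:** Only then did I push it by its pin, away from the robot. It stands at about 0.69 rad, estimated from where the finger stopped, against the 0.46 rad needed. The last top picture shows no strap over the lid.
- **Other objects:** The lid lies on the mould. The pitchers, tumbler, tin, brush, spanner, spare lid and block look the same as in the first pictures. I compared these by eye and did not measure them.
- **Forces:** The contact force read after each move stayed under about 9 N, and the arm was clear of everything at the end.

Two checks did not come out clean. The tool drifted to a tilt of about 0.13 rad over the many small moves and could not be levelled with this interface. The fingertips also dipped once to about 2 mm above the strap's height while beside the nut, and I raised them straight away. Neither seems to have affected the result. I did not measure the nut's 6 mm rise.

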